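Stand the small chopping board on end in the dish rack

ROBOT

A 6-joint arm with a two-finger parallel gripper is mounted at the origin on the work surface. World frame = base frame: x ahead of the robot, y to its left, z up, the work surface at z = 0. Lengths are in m, angles in rad, forces in N, time in s.
With the tool pointing down it reaches from about 0.375 to 0.975 m from the base axis. Payload 3.8 kg.
Tool frame: the origin (TCP) lies at the centre of the arm's flange, where the gripper is bolted on; the fingertips stand 173 mm ahead of it and the grasp point (between the pads) lies 155 mm ahead of it (bot.tip_reach is the distance from the TCP to the fingertips, in m); z points along the fingers, y is the line along which they close (so a half turn about z gives the same grasp; the last joint's range is limited). The gripper opens to 85 mm and grips with 20 to 120 N. Pads are 22 mm wide; open, the fingers measure 114 mm over their backs; the gripper's body (76 mm by 85 mm) begins 54 mm behind the grasp point. The pads swing forward as they close: fully open they stand 13 mm farther back than shut.
Start: joints at [-0.037, 0.264, 1.604, -0, 1.274, -0.037], TCP at [0.675, -0, 0.405] pointing down, gripper open.
Joint ranges: [-2.63, 2.63], [-0.94, 2.18], [0.31, 2.57], [-1.31, 4.45], [0, 2.66], [-2.55, 2.55]. Speed limits (rad/s): [2.57, 2.57, 3.14, 3.14, 3.14, 3.14].

INTERFACE

Orientations are given as a rotation vector (axis times angle).
In Python, from workcell import bot gives the robot as it stands.
- The arm moves only by the tool drive_tool, never from a script. Its arguments are lists of equal length, an entry for each row: "claw": the finger opening in mm, from 0 to 85.4; "slide": the shift along the world's x, y, z each as a share of 0.5 m, from -1 to 1, a list of three; "yaw": the turn about the world's z as a share of 180 degrees, from -1 to 1. A call has 1 to 8 rows; each row is the pose to reach, as a shift and turn from the pose commanded when the call began, turning the shorter way round; what a row does not reach only later rows make up. A row lasts 1/12 s, in which the tool goes at most 41.7 mm and 7.16 degrees, less where a joint would pass 70% of its speed; a pose out of reach is approached as far as the arm can. A call with a number of a shift or a turn outside -1 to 1 is refused whole. A call with a gripper value outside its range is refused whole. The fingers move at their own pace and stop on an object; "newtons" is the grip in N (left out, the last holds). Time passes only in rows, so rows that repeat a pose let the fingers close. It gives the time, the measured TCP pose, the force, the opening and the grip force at its end, in the units of the state.
- bot.read_state(): the state, without advancing time (a new reading comes with each control period).
- bot.read_camera(name): name is "scene" or "side" or "wrist"; returns a dict with "color" (420x560x3 uint8, red, green, blue), "depth" (420x560 float32, m along the optical axis (not along the pixel's ray), 0 where there is no reading), "mtx" (3x3 intrinsics, pixels), "eye" and "rotation" of the camera in the world. Camera axes: x right, y up, looking along -z (the intrinsics and any distortion apply to the point x, -y, -z); pixel columns grow to the right and rows downward; lengths in m; the calibration is good to about 2 mm. The wrist camera is an equidistant fisheye: a pixel r from the principal point sees the ray r / f radians off the axis. A picture is of the moment at which its call begins.
- bot.finish_job(): hands the job in; it is judged then, once.
The state is a dict: "time": time; "q": joint angles; "joint_vel": joint speeds; "joint_torque": joint torques, N m; "tool_pos": TCP position; "tcp_rot": TCP orientation; "wrist_force": force on the tool from outside, world axes, zero at the start; "torque": the same for the moment, N m; "width": opening from 0.0 (shut) to 1.0 (fully open); "grip_force": force on a finger pad.
Only numpy, scipy, OpenCV 4.12 (cv2) and the standard library are available. Lean on these libraries where they do the work, as an engineer would, in place of code of your own. Each camera call takes 0.05 s, during which the arm holds its last target. There are 200 camera calls.

TASK

Pick up the small wooden board that lies flat on the counter, lay it lengthways up the yellow sloping rest with its lower end by the lip, and let go of it. Then take it again by its upper end and lower it (do not drop it) to stand on end in the rack slot that has the blue shoe, all the way down on the shoe and upright. Leave the steel plates and the glass bowl where they are.

Things in the scene. Friction and masses are not known exactly. Their poses are not given: they have to be found in the camera images.
- board: Small wooden chopping board, 180 x 64 x 14 mm, about 0.12 kg, the same at both ends apart from a dark spot near its +x end. Origin at the centre of its underside; x along the 180 mm, y along the 64 mm, z out of its upper face. Starts flat on the counter.
- board_mid (a point): The middle of the board's solid: 7 mm above its origin along its z.
- rest: Yellow sloping rest, fixed, base 120 x 60 mm (x from -80 to 40). Origin at counter height, z up. Its face, 46 mm wide and 115 mm long, rises at 45 degrees towards the rest's own +x, from a lip (14 mm high, square to the face) at x = -60, z = 20 mm to x = 21, z = 101 mm. A board laid lengthways on it overhangs its top by 65 mm, free on both sides for fingers.
- rest_mid (a point): Point on the sloping face 90 mm up from the lip (rest frame x = 3.6, y = 0, z = 83.6 mm): where the centre of the board's underside comes when its lower end touches the lip.
- rack: Red plastic dish rack on a grey drip tray, fixed, 190 (x) x 225 (y) mm. Origin under its centre at counter height. Three upright slots side by side at y = -55, 0 and 55 mm, each 20 mm wide along y, between pairs of 8 x 6 mm tines at x = -24 and 24 mm whose tops are 96 mm above the counter. Its rim is 70 mm high.
- shoe: Blue plastic shoe fixed in one of the rack's three slots (drawn at random; the other two hold plates). Origin in the slot's centre under the shoe, 25 mm above the counter; axes parallel to the rack's: x along the slot, y across it, z up. Its floor, on which the board stands, is 4 mm above the origin; end lips 26 mm high leave 86 mm along x for the board's 64 mm.
- plate_a: Steel plate, 150 mm across, 16 mm deep, on edge in a rack slot, its top about 166 mm above the counter. Origin at its centre, y along its axis.
- plate_b: A second steel plate, like plate_a, in another slot.
- bowl: Glass bowl, 140 mm across, 60 mm high, at the back of the counter. Origin under its centre.
- kadai: Steel kadai, 250 mm across, fixed, tilted against the -y side of the rack, up to 180 mm high. Origin at counter height, 170 mm from the rack's centre.
Not all that is in view belongs to the job. Of the things that look like the board, the smallest one is meant.

How it is judged:
By the outcome, as a careful person would: the job done as asked, in the order asked, and still so for the second after the job is handed in, with the robot touching nothing.
It also fails if it takes over 72 s, if anything falls off the work surface, if the arm or the gripper's body presses on something with over 40 N, if the wrist force passes 120 N, or if a joint passes its speed limit or range.

## Working session

There is one attempt and no reset: what is moved stays moved. The work goes in short steps, Python scripts to look and compute and a tool call to move; the robot and the scene stay as the last step left them, time stands still between calls to the robot, and variables do not carry over. Pictures are saved under pics/ and viewed, at most 14 in all, crops included, and the job is handed in when it is done.

Besides the shell and the picture viewer there is one more tool, called after "Emit:" as a command line: name --pt "numbers of a row" for each row, then --argument value for the rest. drive_tool: Moves the arm, as the interface text tells. Shift numbers are shares of 0.5 m and turn numbers shares of 180 degrees, none past 1 either way. Its arguments: {"type":"object","properties":{"claw":{"type":"array","items":{"type":"number"}},"slide":{"type":"array","items":{"type":"array","items":{"type":"number"}}},"yaw":{"type":"array","items":{"type":"number"}},"newtons":{"type":"number"}},"required":["claw","slide","yaw"]}

```bash
ls; mkdir -p pics; python3 - <<'E'
from workcell import bot
import cv2,numpy as np
for n in("scene","side"):
    c=bot.read_camera(n); np.savez(f"pics/{n}0.npz",**c); cv2.imwrite(f"pics/{n}0.png",c["color"][...,::-1])
    print(n,c["mtx"].tolist(),np.round(c["eye"],3),np.round(c["rotation"],3).tolist(),c.keys())
print(bot.read_state())
E
```

```text
pics
scene [[388.2937672076638, 0.0, 282.74328244610024], [0.0, 388.2937672076638, 213.53055613014254], [0.0, 0.0, 1.0]] [ 0.86  -0.301  0.776] [0.588, 0.306, 0.895] dict_keys(['color', 'depth', 'mtx', 'eye', 'rotation'])
side [[513.6543055905552, 0.0, 287.1777093702636], [0.0, 513.6543055905552, 208.27810022172605], [0.0, 0.0, 1.0]] [0.377 1.163 0.965] [0.045, -1.362, -2.759] dict_keys(['color', 'depth', 'mtx', 'eye', 'rotation'])
{'time': 0.1, 'q': array([-3.69151145e-02,  2.64673674e-01,  1.60524375e+00, -1.50863104e-05,
        1.27372729e+00, -3.68842123e-02]), 'joint_vel': array([-5.05369170e-04, -1.50224177e-03, -2.76348282e-03,  1.73101631e-03,
       -6.76147411e-05,  3.48165461e-04]), 'joint_torque': array([ 2.96398039e-04, -5.16707003e+01, -3.68589377e+01,  1.30520286e-05,
        6.22219843e-03,  5.24967299e-05]), 'tool_pos': array([ 6.74683982e-01, -2.89648500e-06,  4.03485557e-01]), 'tcp_rot': array([-2.22041406e+00, -2.22035529e+00,  2.20918068e-03]), 'wrist_force': array([-0.07971165,  0.73336605, -0.27544411]), 'torque': array([-0.03349748, -0.02068113, -0.01561812]), 'grip_force': 0.0, 'width': 0.998534517293223}
```

View pics/scene0.png

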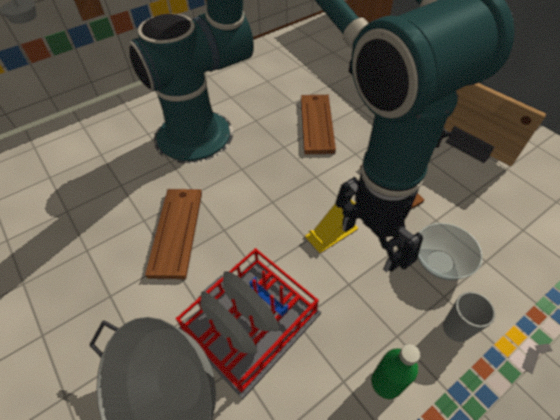

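View pics/side0.png

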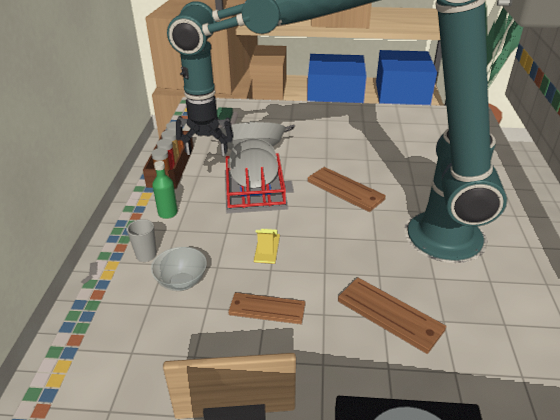

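The scene view shows the rack near (250,315), with the blue shoe at (270,300) in the slot nearest the rest. The rest is at (330,225), and the small board is mostly hidden by the gripper at (410,195). In the side view there are three board-like things on the counter: (267,307), (345,188) and (390,313). A big one also leans at (240,385). I'll measure their sizes.

```bash
cat > h.py <<'E'
import numpy as np,cv2
from scipy.spatial.transform import Rotation as R
def load(n): return dict(np.load(f"pics/{n}.npz"))
def rot(c): return R.from_rotvec(c["rotation"]).as_matrix()
def rays(c,px):
    px=np.atleast_2d(px).astype(float);K=c["mtx"]
    d=np.c_[(px[:,0]-K[0,2])/K[0,0],-(px[:,1]-K[1,2])/K[1,1],-np.ones(len(px))]
    return d@rot(c).T
def onplane(c,px,z):
    d=rays(c,px); return c["eye"]+d*((z-c["eye"][2])/d[:,2])[:,None]
def cloud(c):
    v,u=np.mgrid[:420,:560]; d=rays(c,np.c_[u.ravel(),v.ravel()])
    return (c["eye"]+d*c["depth"].ravel()[:,None]).reshape(420,560,3)
def hsv(c): return cv2.cvtColor(c["color"],cv2.COLOR_RGB2HSV)
def blobs(m,amin=30):
    m=m.astype(np.uint8)
    n,l,s,ce=cv2.connectedComponentsWithStats(m)
    return [(l==i) for i in np.argsort(-s[:,4]) if i and s[i,4]>=amin]
E
python3 - <<'E'
from h import *
for n in("scene0","side0"):
    c=load(n);P=cloud(c);H=hsv(c);ok=c["depth"]>0
    cov={"wood":(H[...,0]<16)&(H[...,1]>90)&(P[...,2]>.004)&(P[...,2]<.03),
     "yellow":(abs(H[...,0].astype(int)-27)<5)&(H[...,1]>170)&(P[...,2]<.13),
     "blue":(abs(H[...,0].astype(int)-113)<10)&(H[...,1]>150)&(P[...,2]<.1),
     "red":((H[...,0]<5)|(H[...,0]>174))&(H[...,1]>190)&(P[...,2]<.12)&(P[...,2]>.055)}
    for k,m in cov.items():
        m=m&ok&(P[...,0]<1.1)&(P[...,0]>.2)
        for b in blobs(m,40)[:4]:
            v,u=np.nonzero(b);q=P[b]
            r=cv2.minAreaRect(q[:,:2].astype(np.float32)*1000)
            print(n,k,b.sum(),"px",int(u.mean()),int(v.mean()),"rect mm",np.round(r[0]),np.round(r[1]),round(r[2],1),"z",np.round(np.percentile(q[:,2],[2,50,98])*1000))
E
```

```text
scene0 wood 3278 px 174 236 rect mm [ 285. -201.] [ 89. 248.] 52.2 z [ 8. 20. 23.]
scene0 wood 916 px 319 138 rect mm [234. 283.] [ 89. 140.] 54.5 z [ 6. 19. 23.]
scene0 wood 590 px 277 284 rect mm [ 552. -104.] [157.  64.] 10.8 z [ 5. 23. 27.]
scene0 wood 507 px 271 353 rect mm [ 656. -171.] [223.  55.] 88.9 z [ 4. 23. 27.]
scene0 yellow 1032 px 328 230 rect mm [512.  94.] [117.  55.] 86.3 z [ 6. 29. 75.]
scene0 blue 105 px 263 294 rect mm [ 554. -131.] [42. 16.] 12.2 z [27. 29. 32.]
scene0 blue 92 px 280 308 rect mm [ 598. -123.] [30. 16.] 9.4 z [27. 31. 52.]
scene0 red 929 px 247 329 rect mm [ 578. -183.] [175. 213.] 10.3 z [63. 70. 72.]
scene0 red 52 px 215 285 rect mm [ 495. -207.] [ 5. 38.] 10.4 z [58. 69. 72.]
side0 wood 1631 px 267 307 rect mm [484. 320.] [ 70. 179.] 85.0 z [ 6. 14. 18.]
side0 wood 1353 px 365 300 rect mm [234. 283.] [ 92. 145.] 54.1 z [ 6. 19. 23.]
side0 wood 1334 px 343 187 rect mm [ 286. -199.] [ 98. 252.] 53.8 z [ 6. 19. 24.]
side0 wood 295 px 257 202 rect mm [ 562. -105.] [180.  79.] 15.0 z [ 5. 23. 29.]
side0 blue 2233 px 332 77 rect mm [  320. -1388.] [312. 242.] 89.6 z [-187.  -69.  -47.]
```

The wooden things in the side view measure as follows:
- (267,307): 179 x 64 mm, 14 mm thick. This fits the description and is the smallest.
- (345,188): about 250 x 90 mm.
- (390,313): also about 90 mm wide, and too thick at 20 mm.

I'll confirm with an enlarged crop and fit the rest, rack and board.

```bash
python3 - <<'E'
from h import *
c=load("side0"); cv2.imwrite("pics/crop1.png",cv2.resize(c["color"][150:350,190:390,::-1],None,fx=3,fy=3,interpolation=cv2.INTER_CUBIC))
for n in("side0","scene0"):
    c=load(n);P=cloud(c);H=hsv(c)
    m=(H[...,0]>19)&(H[...,0]<34)&(H[...,1]>150)&(np.abs(P[...,:2]-[.51,.09]).max(-1)<.12)&(P[...,2]>.004)
    m=blobs(m,40)[0]
    # slope pixels: normals from depth -> fit z=a x+b y+c by RANSAC-ish
    q=P[m];rng=np.random.default_rng(0);best=None
    for _ in range(500):
        s=q[rng.choice(len(q),3,replace=False)];nn=np.cross(s[1]-s[0],s[2]-s[0]);nn/=np.linalg.norm(nn)+1e-12
        if abs(abs(nn[2])-.707)>.08: continue
        k=abs((q-s[0])@nn)<.003
        if best is None or k.sum()>best.sum(): best=k
    f=q[best];o=f.mean(0);nn=np.linalg.svd(f-o)[2][2];nn*=np.sign(nn[2])
    print(n,m.sum(),best.sum(),"normal",nn.round(3),"mid",o.round(3),"up dir deg",np.degrees(np.arctan2(-nn[1],-nn[0])).round(1),"z",np.percentile(f[:,2],[1,99]).round(3))
    yaw=np.arctan2(-nn[1],-nn[0]);a=np.array([np.cos(yaw),np.sin(yaw)]);b=np.array([-a[1],a[0]])
    print(" across range",np.percentile(f[:,:2]@b,[1,99]).round(4),"along",np.percentile(f[:,:2]@a,[1,99]).round(4), "x-z along",np.median(f[:,:2]@a-f[:,2]).round(4),"a",a)
    print(" all across",np.percentile(q[:,:2]@b,[1,99]).round(4),"along",np.percentile(q[:,:2]@a,[1,99]).round(4))
# board ends
c=load("side0");P=cloud(c);H=hsv(c)
m=(H[...,0]<16)&(H[...,1]>90)&(np.abs(P[...,0]-.484)<.12)&(abs(P[...,1]-.32)<.07)&(P[...,2]>.003)&(P[...,2]<.03)
m=blobs(m)[0]; cn=cv2.findContours(m.astype(np.uint8),0,1)[0][0].reshape(-1,2)
w=onplane(c,cn,.014)[:,:2].astype(np.float32)*1000;print("board",cv2.minAreaRect(w))
t=P[m&(P[...,2]>.011)];print(t.mean(0))
E
```

```text
side0 58 32 normal [-0.046 -0.68   0.732] mid [0.496 0.107 0.062] up dir deg 86.1 z [0.005 0.092]
 across range [-0.5164 -0.4748] along [0.0753 0.17  ] x-z along 0.078 a [0.06748413 0.99772035]
 all across [-0.5159 -0.4736] along [0.073  0.1716]
scene0 1090 655 normal [-0.002 -0.696  0.718] mid [0.51  0.079 0.043] up dir deg 89.8 z [0.006 0.077]
 across range [-0.5328 -0.4858] along [0.0388 0.1156] x-z along 0.0375 a [0.00350757 0.99999385]
 all across [-0.6198 -0.4851] along [-0.0094  0.1479]
board ((483.90911865234375, 324.020751953125), (73.1585922241211, 178.62460327148438), 84.95378112792969)
[0.48259365 0.32167296 0.01444475]
```

View pics/crop1.png

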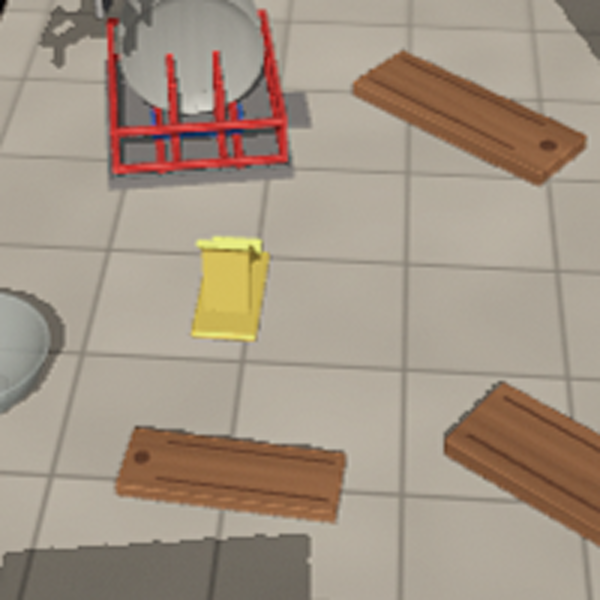

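The crop shows the small board at crop (230,475), with its dark spot at (143,457), which is its +x end. The larger boards are at the right of the crop. The rest at (230,290) rises towards the side camera, so its lip is on the rack side. I'll move over the board's -x end.

Emit:
drive_tool --claw '[85.4, 85.4, 85.4, 85.4, 85.4, 85.4, 85.4, 85.4]' --pt "-0.532 0.655 -0.21" --pt "-0.532 0.655 -0.21" --pt "-0.532 0.655 -0.21" --pt "-0.532 0.655 -0.21" --pt "-0.532 0.655 -0.21" --pt "-0.532 0.655 -0.21" --pt "-0.532 0.655 -0.21" --pt "-0.532 0.655 -0.21" --yaw '[0.472, 0.472, 0.472, 0.472, 0.472, 0.472, 0.472, 0.472]' --newtons 20

```text
time: 0.77
tool_pos: [0.4693, 0.2521, 0.3234]
tcp_rot: [-0.876, -3.017, 0.0]
wrist_force: [0.8, 0.7, -0.5]
width: 1.004
grip_force: 0.0
```

Emit:
drive_tool --claw '[85.4, 85.4, 85.4, 85.4, 85.4, 85.4]' --pt "-0.121 0.151 -0.047" --pt "-0.121 0.151 -0.047" --pt "-0.121 0.151 -0.047" --pt "-0.121 0.151 -0.047" --pt "-0.121 0.151 -0.047" --pt "-0.121 0.151 -0.047" --yaw '[0.153, 0.153, 0.153, 0.153, 0.153, 0.153]'

```text
time: 1.27
tool_pos: [0.4103, 0.3267, 0.3004]
tcp_rot: [-0.145, -3.138, 0.001]
wrist_force: [-0.1, 0.1, 0.9]
width: 0.999
grip_force: 0.0
```

```bash
python3 - <<'E'
from workcell import bot
from h import *
s=bot.read_state();print(s["tool_pos"],s["tcp_rot"],s["q"].round(2),bot.tip_reach)
for n in("scene","side","wrist"):
    c=bot.read_camera(n);np.savez(f"pics/{n}1.npz",**c)
print(c["mtx"],c["eye"],c["rotation"])
a=np.hstack([cv2.resize(load(n)["color"],(400,300)) for n in("scene1","wrist1")])
cv2.imwrite("pics/v1.png",a[...,::-1])
for n in("side1","scene1"):
    c=load(n);P=cloud(c);H=hsv(c)
    m=(H[...,0]<16)&(H[...,1]>90)&(np.abs(P[...,0]-.484)<.12)&(abs(P[...,1]-.32)<.06)&(P[...,2]>.010)&(P[...,2]<.03)
    for m in blobs(m)[:1]:
        print(n,m.sum(),cv2.minAreaRect(P[m][:,:2].astype(np.float32)*1000))
    m=(H[...,0]>19)&(H[...,0]<34)&(H[...,1]>130)&(np.abs(P[...,:2]-[.51,.09]).max(-1)<.12)&(P[...,2]>.004)
    m=blobs(m,40)[0];q=P[m]
    print(n,m.sum(),"rest all rect",cv2.minAreaRect(q[:,:2].astype(np.float32)*1000),np.percentile(q[:,2],[1,99]))
    t=q[q[:,2]>.094];print(" top",len(t),t.mean(0),cv2.minAreaRect(t[:,:2].astype(np.float32)*1000) if len(t)>5 else 0)
    if n=="scene1":
        k=(abs(q[:,1]-q[:,2]-.0375)<.006)&(q[:,2]>.03);f=q[k]
        A=np.c_[f[:,:2],np.ones(len(f))];print("z fit",np.linalg.lstsq(A,f[:,2],rcond=None)[0],k.sum())
        r=cv2.minAreaRect(f[:,:2].astype(np.float32)*1000);print(r)
E
```

```text
[0.41027025 0.3267034  0.30037098] [-1.44919779e-01 -3.13790590e+00  8.34290779e-04] [ 0.63  0.07  2.03 -0.    1.04 -0.85] 0.1734
[[325.1922621    0.         283.39946659]
 [  0.         325.1922621  213.51514204]
 [  0.           0.           1.        ]] [0.32782156 0.33378606 0.26923977] [-0.26300442 -0.23871238  1.46352761]
side1 1498 ((483.935302734375, 319.7779541015625), (70.19750213623047, 179.32301330566406), 85.21965026855469)
side1 594 rest all rect ((507.7470703125, 97.50709533691406), (123.5628433227539, 58.342140197753906), 88.98980712890625) [0.00439874 0.09209323]
 top 4 [0.49691352 0.14031948 0.09684378] 0
scene1 1323 ((485.6142883300781, 317.8997497558594), (66.84153747558594, 181.59564208984375), 85.16117095947266)
scene1 1511 rest all rect ((510.07861328125, 95.18264770507812), (120.00271606445312, 58.61802291870117), 87.80308532714844) [0.00532176 0.10044584]
 top 96 [0.51054208 0.13367362 0.09799309] ((509.77313232421875, 132.92478942871094), (11.96799373626709, 45.86723709106445), 88.80435180664062)
z fit [ 0.01240227  0.99214597 -0.04161371] 805
((509.31829833984375, 101.45634460449219), (75.54412841796875, 46.55873489379883), 89.87960815429688)
```

View pics/v1.png

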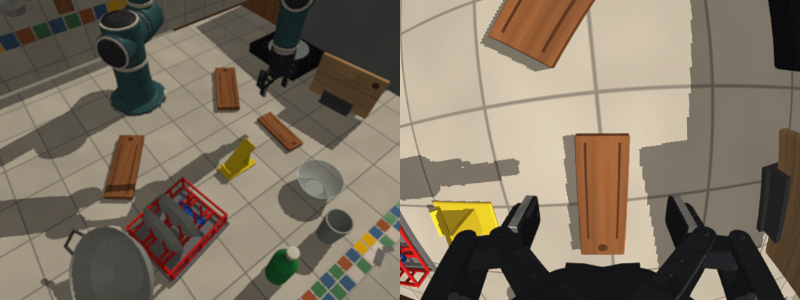

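Scene (left) shows the rest at (238,158) and the small board at (280,132). The wrist view (right) has the board's spotless end between the fingers, around (602,200), well centred. The board is at about (484.7, 318.9) mm with its long axis at -5°. The rest origin is at about (509.5, 116.5) mm, uphill direction 89°. Descending.

Emit:
drive_tool --claw '[85.4, 85.4, 85.4, 85.4, 85.4, 85.4]' --pt "0 -0.003 -0.08" --pt "0 -0.003 -0.16" --pt "0 -0.003 -0.22" --pt "0 -0.003 -0.25" --pt "0 -0.003 -0.26" --pt "0 -0.003 -0.26" --yaw '[0, 0, 0, 0, 0, 0]' --newtons 20

```text
time: 1.92
tool_pos: [0.4104, 0.3241, 0.1693]
tcp_rot: [-0.145, -3.136, 0.003]
wrist_force: [0.2, -0.7, -0.0]
width: 0.995
grip_force: 0.0
```

Emit:
drive_tool --claw '[58, 58, 58, 58, 58, 58, 58, 58]' --pt "0 0 0" --pt "0 0 0" --pt "0 0 0" --pt "0 0 0" --pt "0 0 0" --pt "0 0 0" --pt "0 0 0" --pt "0 0 0" --yaw '[0, 0, 0, 0, 0, 0, 0, 0]' --newtons 20

```text
time: 2.58
tool_pos: [0.4117, 0.3258, 0.1726]
tcp_rot: [0.141, 3.135, 0.003]
wrist_force: [0.2, -1.4, 6.7]
width: 0.742
grip_force: 23.6
```

Emit:
drive_tool --claw '[58, 58, 58, 58, 58, 58, 58, 58]' --pt "0 0 0.05" --pt "0 0 0.1" --pt "0 0 0.16" --pt "0 0 0.22" --pt "0 0 0.3" --pt "0 0 0.36" --pt "0 0 0.4" --pt "0 0 0.4" --yaw '[0, 0, 0, 0, 0, 0, 0, 0]'

```text
time: 3.25
tool_pos: [0.4118, 0.3261, 0.377]
tcp_rot: [0.141, 3.13, 0.011]
wrist_force: [0.2, 0.9, 0.7]
width: 0.738
grip_force: 22.8
```

```bash
cat >> h.py <<'E'
def board_fit(c,tcp,r=.26):
    """PCA of wood-coloured points near the grasp point; returns centroid, long axis, z range"""
    P=cloud(c);H=hsv(c);g=np.array(tcp)-[0,0,.155]
    m=(H[...,0]<16)&(H[...,1]>90)&(c["depth"]>0)&(np.linalg.norm(P-g,axis=-1)<r)&(P[...,2]>.02)
    b=blobs(m,40)
    if not b: return None
    q=P[b[0]];o=q.mean(0);v=np.linalg.svd(q-o,full_matrices=False)[2];s=(q-o)@v[0]
    return len(q),o.round(4),v.round(3),np.percentile(s,[1,99]).round(4),np.percentile(q[:,2],[1,99]).round(4)
E
python3 - <<'E'
from workcell import bot
from h import *
s=bot.read_state();print(s["tool_pos"],s["tcp_rot"],s["width"],s["grip_force"],s["wrist_force"])
im=[]
for n in("scene","side"):
    c=bot.read_camera(n);np.savez(f"pics/{n}2.npz",**c);print(n,board_fit(c,s["tool_pos"]));im.append(cv2.resize(c["color"],(400,300)))
cv2.imwrite("pics/v2.png",np.hstack(im)[...,::-1])
E
```

```text
[0.41181368 0.32614921 0.37700006] [0.14105591 3.13001733 0.01066684] 0.7379598773035738 22.833475470542908 [0.24784265 0.941025   0.71927604]
scene (1845, array([0.4983, 0.3154, 0.2177]), array([[ 0.992, -0.13 , -0.007],
       [ 0.13 ,  0.99 ,  0.048],
       [ 0.001, -0.048,  0.999]]), array([-0.0969,  0.0783]), array([0.2072, 0.221 ]))
side (1451, array([0.5022, 0.3254, 0.2143]), array([[-0.992,  0.127,  0.   ],
       [-0.126, -0.99 ,  0.058],
       [ 0.008,  0.058,  0.998]]), array([-0.0699,  0.073 ]), array([0.2038, 0.2183]))
```

View pics/v2.png

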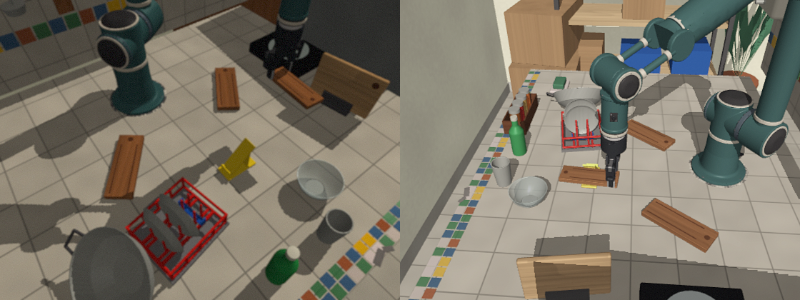

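The board stays level in the grip and does not swing, so it has to be tilted by contact. With the fingers near the lip end, lowering it over the rest's top edge tilts the far end up. That end must be the +x end because of the last joint's range. I'll set it down and regrip.

```bash
python3 - <<'E'
from workcell import bot
s=bot.read_state();print(s["time"],s["tool_pos"],s["joint_vel"].round(3),s["wrist_force"])
E
```

```text
3.35 [0.41044913 0.32513163 0.37142034] [-0.002  0.034  0.048  0.     0.002  0.002] [-1.00430095 -0.15658231 -0.95414075]
```

Emit:
drive_tool --claw '[58, 58, 58, 58, 58, 58, 58, 58]' --pt "0 0 -0.08" --pt "0 0 -0.16" --pt "0 0 -0.24" --pt "0 0 -0.31" --pt "0 0 -0.36" --pt "0 0 -0.385" --pt "0 0 -0.385" --pt "0 0 -0.385" --yaw '[0, 0, 0, 0, 0, 0, 0, 0]'

```text
time: 4.02
tool_pos: [0.4087, 0.3237, 0.1747]
tcp_rot: [-0.141, -3.133, 0.007]
wrist_force: [0.7, 0.0, -1.1]
width: 0.741
grip_force: 25.0
```

Emit:
drive_tool --claw '[58, 58, 58, 85.4, 85.4, 85.4, 85.4, 85.4]' --pt "0 0 -0.006" --pt "0 0 -0.012" --pt "0 0 -0.012" --pt "0 0 -0.012" --pt "0 0 -0.012" --pt "0 0 -0.012" --pt "0 0 -0.012" --pt "0 0 -0.012" --yaw '[0, 0, 0, 0, 0, 0, 0, 0]'

```text
time: 4.68
tool_pos: [0.4107, 0.3252, 0.1726]
tcp_rot: [0.142, 3.138, 0.001]
wrist_force: [0.0, 0.4, 0.1]
width: 1.0
grip_force: 0.0
```

Emit:
drive_tool --claw '[85.4, 85.4, 85.4, 85.4, 85.4, 85.4, 85.4, 85.4]' --pt "0 0 0.04" --pt "0 0 0.1" --pt "0.05 0 0.16" --pt "0.12 -0.01 0.16" --pt "0.2 -0.016 0.16" --pt "0.27 -0.022 0.16" --pt "0.298 -0.026 0.16" --pt "0.298 -0.026 0.16" --yaw '[0, 0, 0, 0, 0, 0, 0, 0]'

```text
time: 5.35
tool_pos: [0.5631, 0.3115, 0.253]
tcp_rot: [0.145, 3.135, 0.002]
wrist_force: [-0.2, -0.4, 0.5]
width: 1.0
grip_force: 0.0
```

```bash
python3 - <<'E'
from workcell import bot
from h import *
for n in("scene","side"):
    c=bot.read_camera(n);np.savez(f"pics/{n}3.npz",**c)
    P=cloud(c);H=hsv(c)
    m=(H[...,0]<16)&(H[...,1]>90)&(np.abs(P[...,0]-.484)<.12)&(abs(P[...,1]-.32)<.06)&(P[...,2]>.009)&(P[...,2]<.03)
    for m in blobs(m)[:1]: print(n,m.sum(),cv2.minAreaRect(P[m][:,:2].astype(np.float32)*1000),np.median(P[m][:,2]))
s=bot.read_state();print(s["time"],s["tool_pos"],s["tcp_rot"],s["wrist_force"])
E
```

```text
scene 1281 ((483.7787170410156, 316.78521728515625), (66.71227264404297, 180.34255981445312), 84.71755981445312) 0.01412156287276456
side 1541 ((481.8475646972656, 319.86456298828125), (68.57096862792969, 180.25192260742188), 84.87492370605469) 0.014294734176938828
5.45 [0.5596068  0.31174656 0.25179546] [-1.43175358e-01 -3.13716642e+00  5.39511714e-04] [-0.89478166 -0.38391707 -0.11037088]
```

Emit:
drive_tool --claw '[85.4, 85.4, 85.4, 85.4, 85.4, 85.4, 85.4, 85.4]' --pt "-0.004 0 -0.05" --pt "-0.004 0 -0.1" --pt "-0.004 0 -0.14" --pt "-0.004 0 -0.156" --pt "-0.004 0 -0.156" --pt "-0.004 0 -0.156" --pt "-0.004 0 -0.156" --pt "-0.004 0 -0.156" --yaw '[0, 0, 0, 0, 0, 0, 0, 0]'

```text
time: 6.12
tool_pos: [0.5583, 0.3127, 0.1762]
tcp_rot: [0.141, 3.136, 0.003]
wrist_force: [0.3, -0.5, -0.5]
width: 1.0
grip_force: 0.0
```

Emit:
drive_tool --claw '[58, 58, 58, 58, 58, 58, 58, 58]' --pt "0 0 0" --pt "0 0 0" --pt "0 0 0" --pt "0 0 0" --pt "0 0 0" --pt "0 0 0" --pt "0 0 0" --pt "0 0 0" --yaw '[0, 0, 0, 0, 0, 0, 0, 0]' --newtons 25

```text
time: 6.78
tool_pos: [0.5582, 0.3124, 0.1756]
tcp_rot: [0.142, 3.137, 0.002]
wrist_force: [-0.2, -0.4, 6.6]
width: 0.742
grip_force: 27.5
```

Emit:
drive_tool --claw '[58, 58, 58, 58, 58, 58, 58, 58]' --pt "0 0 0.07" --pt "0 0 0.14" --pt "-0.01 -0.06 0.21" --pt "-0.03 -0.12 0.28" --pt "-0.05 -0.18 0.3" --pt "-0.07 -0.24 0.3" --pt "-0.09 -0.3 0.3" --pt "-0.099 -0.36 0.3" --yaw '[0, -0.03, -0.07, -0.11, -0.15, -0.19, -0.23, -0.27]'

```text
time: 7.45
tool_pos: [0.5067, 0.1307, 0.3245]
tcp_rot: [1.423, 2.801, 0.0]
wrist_force: [0.8, -1.0, -2.2]
width: 0.739
grip_force: 28.5
```

Emit:
drive_tool --claw '[58, 58, 58, 58, 58, 58, 58, 58]' --pt "0 -0.04 0" --pt "0 -0.08 0" --pt "0 -0.12 0" --pt "0 -0.16 0" --pt "0 -0.176 0" --pt "0 -0.176 0" --pt "0 -0.176 0" --pt "0 -0.176 0" --yaw '[-0.04, -0.08, -0.12, -0.16, -0.19, -0.206, -0.206, -0.206]'

```text
time: 8.12
tool_pos: [0.5079, 0.0439, 0.3239]
tcp_rot: [-2.232, -2.21, 0.0]
wrist_force: [-0.3, 0.7, -1.0]
width: 0.736
grip_force: 28.5
```

```bash
python3 - <<'E'
from workcell import bot
from h import *
im=[]
for n in("scene","side"):
    c=bot.read_camera(n);np.savez(f"pics/{n}4.npz",**c);im.append(cv2.resize(c["color"],(400,300)))
    s=bot.read_state();g=s["tool_pos"]-[0,0,.168]
    P=cloud(c);H=hsv(c);m=(H[...,0]<16)&(H[...,1]>90)&(np.linalg.norm(P-g,axis=-1)<.2)&(P[...,2]>.1)
    for m in blobs(m)[:1]:
        q=P[m];t=q[q[:,2]>np.median(q[:,2])-.004];print(n,len(q),cv2.minAreaRect(t[:,:2].astype(np.float32)*1000),np.percentile(t[:,2],[1,50,99]))
        A=np.c_[t[:,:2],np.ones(len(t))];print(np.linalg.lstsq(A,t[:,2],rcond=None)[0])
print(s["time"],s["tool_pos"],s["tcp_rot"],s["wrist_force"],s["width"])
cv2.imwrite("pics/v4.png",np.hstack(im)[...,::-1])
E
```

```text
scene 1069 ((519.2110595703125, 126.54552459716797), (78.32032012939453, 177.42433166503906), 13.468975067138672) [0.15845365 0.16156053 0.26037472]
[ 0.20220997 -0.21750439  0.09460631]
side 1153 ((507.08294677734375, 121.7667236328125), (64.4670181274414, 188.78973388671875), 0.23117293417453766) [0.1582794  0.16215793 0.16606376]
[ 3.10635253e-07 -8.41607900e-03  1.63240466e-01]
8.2167 [0.50793609 0.04428168 0.32400566] [-2.23140266e+00 -2.21108642e+00  3.38272126e-04] [0.18336204 0.25412866 0.02189537] 0.7399191262470775
```

View pics/v4.png

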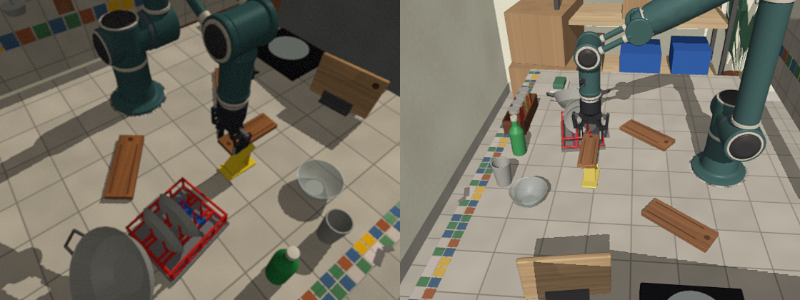

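The board is level, with its far end over the rest in both views: scene (245,130), side (588,150). Next I tilt it over the rest's top edge along an arc.

Emit:
drive_tool --claw '[58, 58, 58, 58, 58, 58, 58, 58]' --pt "0.001 0 -0.05" --pt "0.001 0 -0.09" --pt "0.001 0.001 -0.118" --pt "0.001 0.003 -0.143" --pt "0.001 0.01 -0.166" --pt "0.001 0.018 -0.189" --pt "0.001 0.027 -0.204" --pt "0.001 0.035 -0.217" --yaw '[0, 0, 0, 0, 0, 0, 0, 0]'

```text
time: 8.88
tool_pos: [0.5085, 0.0621, 0.2149]
tcp_rot: [-2.233, -2.21, 0.001]
wrist_force: [-0.5, -3.1, -0.5]
width: 0.736
grip_force: 28.4
```

```bash
cat > look.py <<'E'
from workcell import bot
from h import *
import sys
tag=sys.argv[1]
im=[]
for n in("scene","side"):
    c=bot.read_camera(n);np.savez(f"pics/{n}{tag}.npz",**c)
    s=bot.read_state();g=s["tool_pos"]-[0,0,.168]
    P=cloud(c);H=hsv(c);m=(H[...,0]<16)&(H[...,1]>90)&(np.linalg.norm(P-g,axis=-1)<.2)&(P[...,2]>.025)
    u,v=None,None
    for m in blobs(m,60)[:1]:
        q=P[m];o=np.median(q,0);q=q[np.linalg.norm(q-o,axis=1)<.11]
        e,V=np.linalg.eigh(np.cov((q-q.mean(0)).T));a=V[:,2]*np.sign(V[2,2])
        s_=(q-q.mean(0))@a
        print(n,len(q),"axis",a.round(3),"elev",np.degrees(np.arcsin(a[2])).round(1),"normal",V[:,0].round(3),"ends",(q.mean(0)+a*np.percentile(s_,1)).round(4),(q.mean(0)+a*np.percentile(s_,99)).round(4))
    uv=g-c["eye"];uv=rot(c).T@uv;K=c["mtx"];x=int(K[0,2]-K[0,0]*uv[0]/uv[2]);y=int(K[1,2]+K[1,1]*uv[1]/uv[2])
    x=min(max(x,100),460);y=min(max(y,100),320);im.append(cv2.resize(c["color"][y-100:y+100,x-100:x+100],(400,400),interpolation=cv2.INTER_CUBIC))
print(s["time"],s["tool_pos"],s["tcp_rot"],s["wrist_force"],s["width"],s["grip_force"])
cv2.imwrite(f"pics/v{tag}.png",np.hstack(im)[...,::-1])
E
python3 look.py 5
```

```text
scene 1140 axis [-0.232  0.75   0.619] elev 38.2 normal [-0.091 -0.65   0.754] ends [0.5328 0.1048 0.0953] [0.5068 0.1887 0.1645]
side 166 axis [0.563 0.583 0.585] elev 35.8 normal [-0.014 -0.701  0.713] ends [0.4527 0.1322 0.1011] [0.519  0.2008 0.1699]
8.9833 [0.50819914 0.06226809 0.21461325] [-2.23150747e+00 -2.20972622e+00  1.76811607e-03] [-0.03509422 -2.2385479   1.50515666] 0.7422455314486147 28.388383984565735
```

View pics/v5.png

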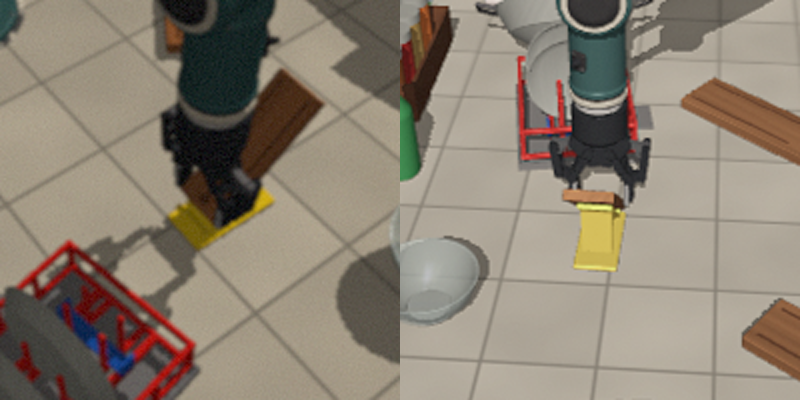

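The board leans over the rest at about 41–43°: upper end at (300,90) in the scene half, and the fingers beside the lip end. Next I finish the tilt and slide it down to the lip.

Emit:
drive_tool --claw '[58, 58, 58, 58, 58, 58, 58, 58]' --pt "0 0.005 -0.006" --pt "0 0.01 -0.013" --pt "0 0.01 -0.014" --pt "0 0.007 -0.017" --pt "0 0.004 -0.02" --pt "0 0.001 -0.023" --pt "0 -0.001 -0.025" --pt "0 -0.001 -0.025" --yaw '[0, 0, 0, 0, 0, 0, 0, 0]'

```text
time: 9.65
tool_pos: [0.5106, 0.0608, 0.2058]
tcp_rot: [2.23, 2.207, 0.006]
wrist_force: [-0.7, -4.0, 9.4]
width: 0.741
grip_force: 32.7
```

```bash
python3 look.py 6
```

```text
scene 1092 axis [-0.239  0.71   0.663] elev 41.5 normal [-0.121 -0.699  0.705] ends [0.5368 0.101  0.0889] [0.51   0.1808 0.1635]
side 186 axis [0.652 0.503 0.567] elev 34.5 normal [ 0.    -0.748  0.664] ends [0.4537 0.1364 0.1029] [0.5273 0.1933 0.1668]
9.75 [0.51061235 0.06084835 0.20581398] [2.22971008 2.20683696 0.00583079] [ 0.35746039 -4.79368752  8.89511715] 0.7327753187655389 32.70030498504639
```

Emit:
drive_tool --claw '[58, 58, 58, 58]' --pt "0 -0.003 -0.002" --pt "0 -0.006 -0.004" --pt "0 -0.008 -0.006" --pt "0 -0.008 -0.006" --yaw '[0, 0, 0, 0]'

```text
time: 10.08
tool_pos: [0.5101, 0.057, 0.2021]
tcp_rot: [2.231, 2.207, 0.005]
wrist_force: [0.7, -3.8, 5.3]
width: 0.738
grip_force: 32.4
```

Emit:
drive_tool --claw '[58, 58, 58, 58, 58, 58]' --pt "0 -0.002 -0.002" --pt "0 -0.004 -0.004" --pt "0 -0.006 -0.006" --pt "0 -0.008 -0.008" --pt "0 -0.01 -0.01" --pt "0 -0.01 -0.01" --yaw '[0, 0, 0, 0, 0, 0]'

```text
time: 10.58
tool_pos: [0.5106, 0.0542, 0.2001]
tcp_rot: [-2.236, -2.206, -0.01]
wrist_force: [-7.7, 8.7, 27.9]
width: 0.739
grip_force: 34.5
```

```bash
python3 look.py 7
```

```text
scene 1136 axis [-0.215  0.714  0.666] elev 41.8 normal [-0.102 -0.695  0.712] ends [0.536 0.094 0.082] [0.5114 0.1759 0.1584]
side 185 axis [0.523 0.57  0.634] elev 39.3 normal [-0.001 -0.743  0.669] ends [0.4614 0.1201 0.0864] [0.523  0.1872 0.161 ]
10.6833 [0.51053862 0.0542457  0.20008084] [-2.23582794 -2.20587961 -0.0102625 ] [-8.02377373  8.56589    27.27937717] 0.7388950774692599 34.515371918678284
```

View pics/v7.png

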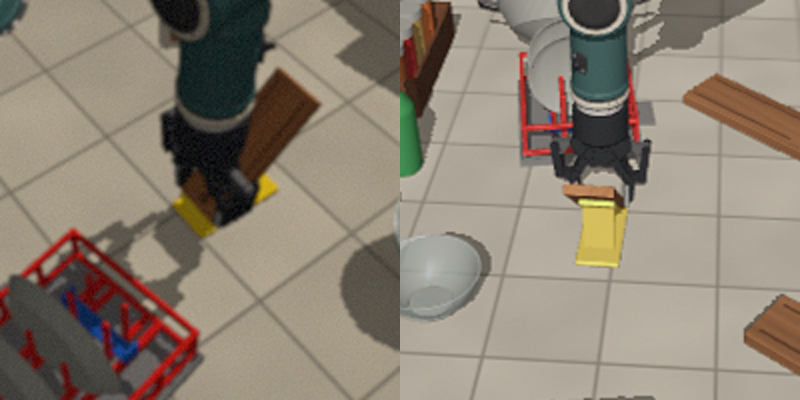

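The board lies flat on the face and now presses on the lip (upper end at (298,88), lower end by the fingers). I'll ease off and release.

Emit:
drive_tool --claw '[58, 58, 85.4, 85.4, 85.4, 85.4, 85.4, 85.4]' --pt "0 0.003 0.006" --pt "0 0.004 0.008" --pt "0 0.004 0.008" --pt "0 0.004 0.008" --pt "0 0.004 0.008" --pt "0 0.004 0.008" --pt "0 0.004 0.008" --pt "0 0.004 0.008" --yaw '[0, 0, 0, 0, 0, 0, 0, 0]'

```text
time: 11.35
tool_pos: [0.5084, 0.054, 0.1988]
tcp_rot: [-2.233, -2.209, 0.001]
wrist_force: [-0.5, 0.2, 0.4]
width: 1.004
grip_force: 0.0
```

Emit:
drive_tool --claw '[85.4, 85.4, 85.4, 85.4, 85.4, 85.4, 85.4, 85.4]' --pt "0 -0.005 0.04" --pt "0 -0.01 0.1" --pt "0 -0.02 0.17" --pt "0 -0.02 0.25" --pt "0 -0.02 0.33" --pt "0 -0.02 0.4" --pt "-0.05 -0.02 0.4" --pt "-0.12 -0.02 0.4" --yaw '[0, 0, 0, 0, 0, 0, 0, 0]'

```text
time: 12.02
tool_pos: [0.4507, 0.044, 0.4031]
tcp_rot: [2.23, 2.205, 0.01]
wrist_force: [-0.9, -0.9, -0.5]
width: 1.001
grip_force: 0.0
```

Emit:
drive_tool --claw '[85.4, 85.4, 85.4, 85.4, 85.4, 85.4, 85.4, 85.4]' --pt "-0.05 0.05 0" --pt "-0.1 0.12 0" --pt "-0.15 0.19 0" --pt "-0.2 0.26 0" --pt "-0.2 0.33 0" --pt "-0.2 0.4 0" --pt "-0.2 0.42 0" --pt "-0.2 0.42 0" --yaw '[0, 0, 0, 0, 0, 0, 0, 0]'

```text
time: 12.68
tool_pos: [0.3482, 0.2561, 0.3992]
tcp_rot: [-2.229, -2.214, -0.0]
wrist_force: [-0.1, -0.8, -0.4]
width: 1.003
grip_force: 0.0
```

```bash
python3 - <<'E'
from workcell import bot
from h import *
im=[]
for n in("scene","side"):
    c=bot.read_camera(n);np.savez(f"pics/{n}8.npz",**c)
    P=cloud(c);H=hsv(c);m=(H[...,0]<16)&(H[...,1]>90)&(np.abs(P[...,:2]-[.51,.12]).max(-1)<.12)&(P[...,2]>.025)
    m=blobs(m,60)[0];v,u=np.nonzero(m);print(n,m.sum(),u.mean(),v.mean())
    q=P[m];o=np.median(q,0)
    for _ in range(3):
        A=np.c_[q[:,:2],np.ones(len(q))];w=np.linalg.lstsq(A,q[:,2],rcond=None)[0];k=abs(A@w-q[:,2])<.004;q=q[k]
    a=np.array([w[0],w[1]]);a/=np.linalg.norm(a);nn=np.array([-w[0],-w[1],1]);nn/=np.linalg.norm(nn)
    up=np.array([*(-nn[:2]/np.linalg.norm(nn[:2])*nn[2]),np.linalg.norm(nn[:2])]);side=np.cross(up,nn)
    X=np.c_[q@up,q@side].astype(np.float32)
    r=cv2.minAreaRect(X*1000);cc=np.array(r[0])/1000;ctr=up*cc[0]+side*cc[1]+nn*np.median(q@nn)
    print("plane",w.round(3),"rect",r,"top-face centre",ctr.round(4),"up",up.round(3),len(q))
    im.append(cv2.resize(c["color"][60:340,150:430] if n=="scene" else c["color"][130:330,170:370],(400,400),interpolation=cv2.INTER_CUBIC))
    # rack / shoe
    if n=="scene":
        m=(abs(H[...,0].astype(int)-113)<10)&(H[...,1]>140)&(P[...,2]<.06)&(P[...,2]>.02)&(np.abs(P[...,:2]-[.57,-.13]).max(-1)<.08)
        q=P[m];print("blue",len(q),cv2.minAreaRect(q[:,:2].astype(np.float32)*1000),np.percentile(q[:,2],[2,50,98]))
        m=((H[...,0]<5)|(H[...,0]>174))&(H[...,1]>150)&(abs(P[...,2]-.068)<.006)&(np.abs(P[...,:2]-[.58,-.18]).max(-1)<.2)
        q=P[m];print("rim",len(q),cv2.minAreaRect(q[:,:2].astype(np.float32)*1000))
        m=((H[...,0]<5)|(H[...,0]>174))&(H[...,1]>150)&(P[...,2]>.08)&(P[...,2]<.105)&(np.abs(P[...,:2]-[.58,-.18]).max(-1)<.12)
        for b in blobs(m,3): print("tine",b.sum(),P[b].mean(0).round(4))
s=bot.read_state();print(s["time"],s["tool_pos"],s["tcp_rot"],s["wrist_force"])
cv2.imwrite("pics/v8.png",np.hstack(im)[...,::-1])
E
```

```text
scene 2037 343.56602847324496 205.8433971526755
plane [ 0.018  0.98  -0.023] rect ((152.92767333984375, 510.9642333984375), (62.584938049316406, 176.89309692382812), 89.97479248046875) top-face centre [0.5131 0.1113 0.0953] up [0.013 0.714 0.7  ] 1872
blue 221 ((567.1131591796875, -128.44784545898438), (92.73372650146484, 16.900222778320312), 9.86899471282959) [0.02684525 0.02973243 0.05209052]
rim 1354 ((576.1998291015625, -182.2885284423828), (177.13890075683594, 214.7052459716797), 10.315579414367676)
tine 20 [ 0.5666 -0.2537  0.091 ]
tine 20 [ 0.6138 -0.2448  0.0912]
tine 19 [ 0.5416 -0.1201  0.0895]
tine 18 [ 0.604  -0.1913  0.0911]
tine 17 [ 0.589  -0.1116  0.0913]
tine 16 [ 0.5569 -0.1994  0.0915]
tine 14 [ 0.5475 -0.1457  0.0896]
tine 13 [ 0.5939 -0.1368  0.0922]
side 184 262.75 226.2445652173913
plane [ 0.044  0.984 -0.048] rect ((185.0578155517578, 476.7098083496094), (166.2135772705078, 60.953792572021484), 21.988584518432617) top-face centre [0.4831 0.1344 0.1057] up [0.032 0.712 0.702] 67
12.7833 [0.3484827  0.25385884 0.39878567] [ 2.23167853  2.21055861 -0.00248849] [ 0.64008787 -0.5407516  -0.06731227]
```

View pics/v8.png

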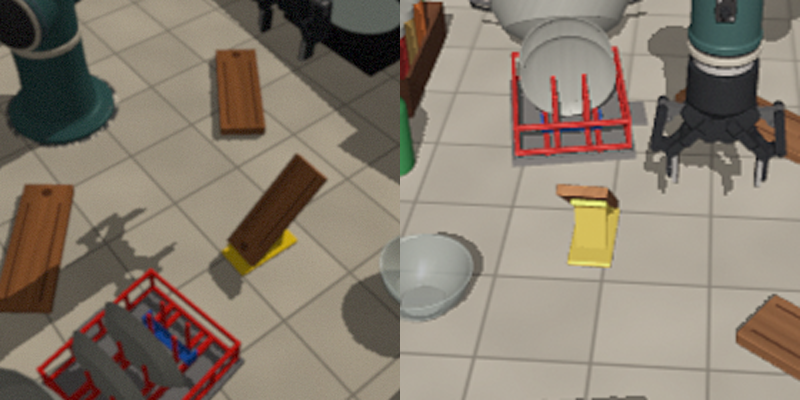

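The board lies lengthways on the rest: scene half (278,210), with the dark-spot end at the lip at (240,247). It has been let go, and its lower end is within about 2 mm of the lip. The shoe centre is at about (566,-127) mm and the slot runs at about 10°. Now I take the upper end.

Emit:
drive_tool --claw '[85.4, 85.4, 85.4, 85.4, 85.4, 85.4, 85.4, 85.4]' --pt "0.07 -0.035 0" --pt "0.14 -0.07 0" --pt "0.21 -0.105 0" --pt "0.28 -0.14 0" --pt "0.328 -0.166 0" --pt "0.328 -0.166 0" --pt "0.328 -0.166 -0.06" --pt "0.328 -0.166 -0.1" --yaw '[0, 0, 0, 0, 0, 0, 0, 0]'

```text
time: 13.45
tool_pos: [0.5131, 0.1688, 0.3487]
tcp_rot: [2.237, 2.205, 0.001]
wrist_force: [-0.5, 0.6, -1.0]
width: 0.998
grip_force: 0.0
```

```bash
python3 - <<'E'
from workcell import bot
s=bot.read_state();print(s["time"],s["tool_pos"],s["tcp_rot"],s["wrist_force"])
E
```

```text
13.45 [0.51311365 0.16878718 0.34867408] [2.23718461e+00 2.20491205e+00 5.83547105e-04] [-0.53276884  0.62916172 -0.9974732 ]
```

Emit:
drive_tool --claw '[85.4, 85.4, 85.4, 85.4, 60, 58, 58, 58]' --pt "0 0.004 -0.04" --pt "0 0.004 -0.075" --pt "0 0.004 -0.088" --pt "0 0.004 -0.088" --pt "0 0.004 -0.088" --pt "0 0.004 -0.088" --pt "0 0.004 -0.088" --pt "0 0.004 -0.088" --yaw '[0, 0, 0, 0, 0, 0, 0, 0]' --newtons 20

```text
time: 14.12
tool_pos: [0.5131, 0.1731, 0.3067]
tcp_rot: [2.232, 2.208, 0.003]
wrist_force: [0.6, -0.7, 1.9]
width: 0.744
grip_force: 22.8
```

Emit:
drive_tool --claw '[58, 58, 58, 58]' --pt "0 0 0" --pt "0 0 0" --pt "0 0 0" --pt "0 0 0" --yaw '[0, 0, 0, 0]'

```text
time: 14.45
tool_pos: [0.5132, 0.1733, 0.3063]
tcp_rot: [2.232, 2.209, 0.003]
wrist_force: [0.1, -0.3, 6.5]
width: 0.741
grip_force: 23.2
```

Emit:
drive_tool --claw '[58, 58, 58, 58, 58, 58, 58, 58]' --pt "0 0 0.05" --pt "0 0 0.12" --pt "0 0 0.19" --pt "0 0.01 0.25" --pt "0 0.07 0.27" --pt "0 0.14 0.27" --pt "0 0.2 0.27" --pt "0 0.22 0.27" --yaw '[0, 0, 0, 0, 0, 0, 0, 0]'

```text
time: 15.12
tool_pos: [0.512, 0.2864, 0.4398]
tcp_rot: [-2.23, -2.21, -0.002]
wrist_force: [-0.7, -0.5, -1.1]
width: 0.743
grip_force: 23.3
```

```bash
python3 look.py 9
```

```text
scene 2570 axis [-0.001  0.705  0.709] elev 45.2 normal [-0.012  0.709 -0.705] ends [0.5147 0.1643 0.1654] [0.5146 0.2869 0.2887]
side 348 axis [0.113 0.653 0.749] elev 48.5 normal [-0.017 -0.752  0.659] ends [0.4999 0.2173 0.1964] [0.5139 0.2983 0.2893]
15.2167 [0.51202747 0.28480139 0.43901201] [-2.2293497  -2.21205529  0.00262883] [-1.6061386  -0.4658958  -1.38610949] 0.7432095000924909 23.344365656375885
```

View pics/v9.png

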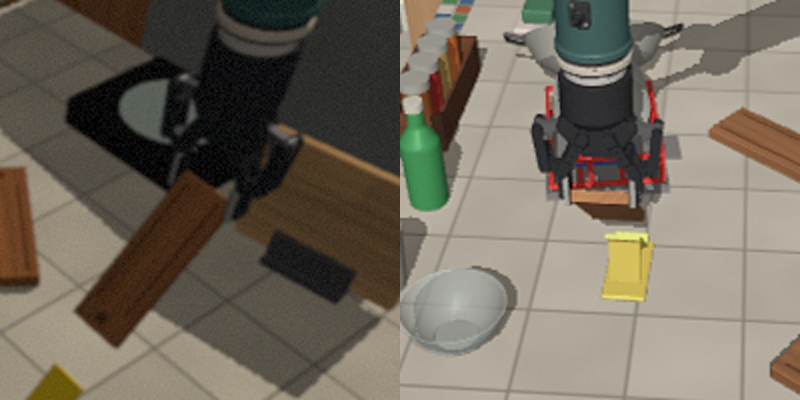

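The board hangs rigidly at 45°, with its spot end low at (100,320) in the scene half. I'll push its lower end against the back of the rest to turn it upright.

Emit:
drive_tool --claw '[58, 58, 58, 58, 58, 58, 58, 58]' --pt "0 0 -0.07" --pt "0 0 -0.13" --pt "0 0 -0.15" --pt "0 -0.03 -0.15" --pt "0 -0.05 -0.148" --pt "0 -0.07 -0.131" --pt "0 -0.09 -0.114" --pt "0 -0.113 -0.095" --yaw '[0, 0, 0, 0, 0, 0, 0, 0]'

```text
time: 15.88
tool_pos: [0.5131, 0.2254, 0.3955]
tcp_rot: [2.233, 2.208, 0.005]
wrist_force: [0.6, 0.2, -1.0]
width: 0.741
grip_force: 22.7
```

```bash
python3 look.py 10
```

```text
scene 2083 axis [-0.031  0.494  0.869] elev 60.3 normal [ 0.002 -0.869  0.494] ends [0.5206 0.1428 0.0988] [0.5153 0.2262 0.2457]
side 813 axis [0.032 0.453 0.891] elev 63.0 normal [-0.031 -0.89   0.454] ends [0.5104 0.1586 0.0957] [0.5158 0.2356 0.247 ]
15.9833 [0.5137232  0.22502143 0.39726449] [2.23342477 2.20470045 0.00981989] [ 0.86387735 -0.17015567 -0.0172256 ] 0.7390465047530567 22.804851830005646
```

It worked as planned: elevation is now about 61°. Continuing to vertical.

Emit:
drive_tool --claw '[58, 58, 58, 58, 58, 58, 58, 58]' --pt "0 -0.025 0.013" --pt "0 -0.052 0.026" --pt "0 -0.078 0.036" --pt "0 -0.1 0.042" --pt "0 -0.12 0.046" --pt "0 -0.14 0.049" --pt "0 -0.155 0.05" --pt "0 -0.159 0.05" --yaw '[0, 0, 0, 0, 0, 0, 0, 0]'

```text
time: 16.65
tool_pos: [0.5126, 0.1458, 0.4177]
tcp_rot: [2.234, 2.208, -0.0]
wrist_force: [0.6, 0.6, -0.8]
width: 0.747
grip_force: 22.1
```

```bash
python3 look.py 11
```

```text
scene 1519 axis [-0.07   0.024  0.997] elev 85.7 normal [ 0.002 -1.     0.025] ends [0.5244 0.1417 0.0993] [0.5125 0.1459 0.2683]
side 1472 axis [-0.001  0.006  1.   ] elev 89.7 normal [ 0.02   1.    -0.006] ends [0.5121 0.1563 0.0912] [0.512  0.1573 0.2669]
16.75 [0.51260473 0.14655361 0.41748445] [-2.23422804e+00 -2.20833492e+00  2.57082136e-04] [ 0.65852151  1.14261375 -0.6641262 ] 0.7444772759521802 22.15558558702469
```

The board is upright to about 1°. I'll lift it, carry it over the shoe and turn to the slot's direction.

Emit:
drive_tool --claw '[58, 58, 58, 58, 58, 58, 58, 58]' --pt "0 0.005 0.05" --pt "0 0.005 0.11" --pt "0.01 -0.03 0.124" --pt "0.025 -0.1 0.124" --pt "0.04 -0.17 0.124" --pt "0.06 -0.24 0.124" --pt "0.07 -0.31 0.124" --pt "0.085 -0.38 0.124" --yaw '[0, 0, 0.01, 0.02, 0.03, 0.04, 0.05, 0.06]' --newtons 25

```text
time: 17.42
tool_pos: [0.555, -0.0441, 0.4792]
tcp_rot: [-2.012, -2.412, 0.002]
wrist_force: [0.7, 0.2, -1.3]
width: 0.738
grip_force: 30.6
```

Emit:
drive_tool --claw '[58, 58, 58, 58, 58, 58, 58, 58]' --pt "0.01 -0.06 0" --pt "0.02 -0.11 0" --pt "0.023 -0.15 0" --pt "0.023 -0.17 0" --pt "0.023 -0.173 0" --pt "0.023 -0.173 0" --pt "0.023 -0.173 0" --pt "0.023 -0.173 0" --yaw '[0, 0, 0, 0, 0, 0, 0, 0]'

```text
time: 18.08
tool_pos: [0.5665, -0.1281, 0.4797]
tcp_rot: [-2.013, -2.411, -0.0]
wrist_force: [-0.3, 0.2, -0.9]
width: 0.742
grip_force: 30.6
```

```bash
python3 look.py 12; python3 - <<'E'
from h import *
a=np.radians(10.1);ax=np.array([np.cos(a),np.sin(a)]);ay=np.array([-ax[1],ax[0]])
for n in("scene12","side12"):
    c=load(n);P=cloud(c);H=hsv(c)
    m=(H[...,0]<16)&(H[...,1]>90)&(np.abs(P[...,:2]-[.566,-.128]).max(-1)<.07)&(P[...,2]>.13)
    m=blobs(m,40)[0];q=P[m]
    for z0,z1 in((.14,.19),(.19,.24),(.24,.29),(.29,.35)):
        k=q[(q[:,2]>z0)&(q[:,2]<z1)]
        if len(k)>20: print(n,"z",z0,len(k),"rack-y med",np.median(k[:,:2]@ay).round(4),"rack-x range",np.percentile(k[:,:2]@ax,[2,98]).round(4))
    print("z",np.percentile(q[:,2],[.5,99.5]))
    r=((H[...,0]<5)|(H[...,0]>174))&(H[...,1]>150)&(P[...,2]<.105)&(np.abs(P[...,:2]-[.58,-.18]).max(-1)<.16)
    t=P[r&(P[...,2]>.08)];print(" tines rack xy",[ (P[b][:,:2]@np.c_[ax,ay]).mean(0).round(4).tolist() for b in blobs(r&(P[...,2]>.08),3)])
    rim=P[r&(abs(P[...,2]-.068)<.006)];print(" rim",cv2.minAreaRect((rim[:,:2]@np.c_[ax,ay]).astype(np.float32)*1000))
    b=(abs(H[...,0].astype(int)-113)<10)&(H[...,1]>140)&(P[...,2]<.06)&(np.abs(P[...,:2]-[.567,-.128]).max(-1)<.07)
    bb=P[b][:,:2]@np.c_[ax,ay];
    if len(bb)>10: print(" blue",len(bb),np.percentile(bb,[1,99],axis=0).round(4).tolist())
c=load("scene8");P=cloud(c);H=hsv(c);b=(abs(H[...,0].astype(int)-113)<10)&(H[...,1]>140)&(P[...,2]<.06)&(np.abs(P[...,:2]-[.567,-.128]).max(-1)<.07)
bb=P[b][:,:2]@np.c_[ax,ay];print("blue8",np.percentile(bb,[1,50,99],axis=0).round(4).tolist())
E
```

```text
scene 1872 axis [-0.086  0.02   0.996] elev 84.9 normal [-0.195  0.98  -0.036] ends [ 0.5799 -0.1317  0.1547] [ 0.5646 -0.1282  0.3322]
side 1256 axis [-0.     0.027  1.   ] elev 88.5 normal [-0.174  0.984 -0.026] ends [ 0.5645 -0.1206  0.1514] [ 0.5645 -0.1159  0.3283]
18.1833 [ 0.56654276 -0.12823506  0.47982753] [2.01353379e+00 2.41144292e+00 4.28319226e-04] [ 0.00170733 -0.26506235 -0.51484001] 0.7398656602064723 30.60807466506958
scene12 z 0.14 310 rack-y med -0.2315 rack-x range [0.5071 0.5677]
scene12 z 0.19 443 rack-y med -0.2301 rack-x range [0.5091 0.5678]
scene12 z 0.24 542 rack-y med -0.2285 rack-x range [0.5092 0.568 ]
scene12 z 0.29 578 rack-y med -0.227 rack-x range [0.5044 0.5678]
z [0.15068989 0.3786803 ]
 tines rack xy [[0.5136, -0.3491], [0.5611, -0.2942], [0.5612, -0.3489], [0.5608, -0.2391], [0.5605, -0.2134], [0.5132, -0.2395], [0.5134, -0.2942], [0.5132, -0.2142]]
 rim ((535.3937377929688, -280.93115234375), (177.139404296875, 214.11351013183594), 0.21080809831619263)
 blue 221 [[0.4905, -0.2341], [0.582, -0.2177]]
side12 z 0.14 253 rack-y med -0.2173 rack-x range [0.5043 0.5656]
side12 z 0.19 328 rack-y med -0.2162 rack-x range [0.5036 0.5655]
side12 z 0.24 352 rack-y med -0.2144 rack-x range [0.505  0.5647]
side12 z 0.29 323 rack-y med -0.2134 rack-x range [0.5043 0.5655]
z [0.14981058 0.32940638]
 tines rack xy [[0.5582, -0.2316], [0.5106, -0.2344]]
 rim ((534.6987915039062, -275.85260009765625), (174.39598083496094, 221.2517547607422), 0.641998827457428)
 blue 27 [[0.4886, -0.2218], [0.5789, -0.2084]]
blue8 [[0.4905, -0.2343], [0.5383, -0.2263], [0.5819, -0.2176]]
```

View pics/v12.png

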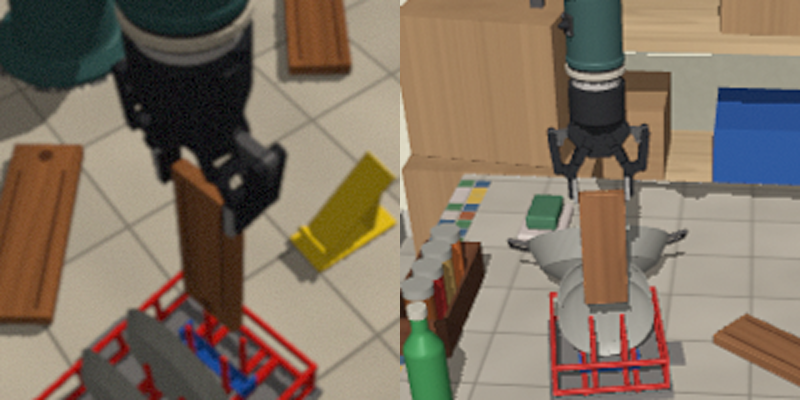

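The board hangs upright over the slot with the blue shoe: bottom edge at (205,310) in the scene half, blue shoe at (215,355). Its bottom is within about 1 mm of the slot centre line, tilted about 1.6°. I'll lower it to just inside the tine tops and check the force.

Emit:
drive_tool --claw '[58, 58, 58, 58, 58, 58, 58, 58]' --pt "-0.002 0 -0.03" --pt "-0.002 0 -0.06" --pt "-0.002 0 -0.08" --pt "-0.002 0 -0.1" --pt "-0.002 0 -0.11" --pt "-0.002 0 -0.12" --pt "-0.002 0 -0.13" --pt "-0.002 0 -0.13" --yaw '[0, 0, 0, 0, 0, 0, 0, 0]'

```text
time: 18.85
tool_pos: [0.5654, -0.1294, 0.4138]
tcp_rot: [-2.015, -2.409, 0.001]
wrist_force: [-0.8, -0.8, -1.5]
width: 0.74
grip_force: 30.6
```

```bash
python3 look.py 13; python3 - <<'E'
from h import *
a=np.radians(10.1);ax=np.array([np.cos(a),np.sin(a)]);ay=np.array([-ax[1],ax[0]])
for n in("scene13","side13"):
    c=load(n);P=cloud(c);H=hsv(c)
    m=(H[...,0]<16)&(H[...,1]>90)&(np.abs(P[...,:2]-[.566,-.128]).max(-1)<.07)&(P[...,2]>.07)
    m=blobs(m,40)[0];q=P[m]
    for z0,z1 in((.09,.13),(.13,.17),(.17,.22),(.22,.27)):
        k=q[(q[:,2]>z0)&(q[:,2]<z1)]
        if len(k)>20: print(n,"z",z0,len(k),"rack-y",np.percentile(k[:,:2]@ay,[10,50,90]).round(4))
E
```

```text
scene 1469 axis [-0.11   0.009  0.994] elev 83.7 normal [-0.223  0.974 -0.034] ends [ 0.5803 -0.1319  0.0885] [ 0.5607 -0.1303  0.2652]
side 1226 axis [ 0.015 -0.022  1.   ] elev 88.5 normal [-0.147  0.989  0.024] ends [ 0.5615 -0.1159  0.0682] [ 0.5645 -0.1202  0.2638]
18.95 [ 0.56567629 -0.12946604  0.41490245] [2.01534643e+00 2.40963938e+00 1.58707038e-04] [ 0.64440526  0.0452651  -0.44045186] 0.7414817199056924 30.5812668800354
scene13 z 0.09 280 rack-y [-0.2333 -0.2324 -0.2257]
scene13 z 0.13 290 rack-y [-0.2319 -0.2312 -0.2267]
scene13 z 0.17 409 rack-y [-0.2306 -0.2298 -0.2248]
scene13 z 0.22 465 rack-y [-0.2291 -0.2281 -0.2213]
side13 z 0.09 240 rack-y [-0.2224 -0.2178 -0.2133]
side13 z 0.13 242 rack-y [-0.2208 -0.217  -0.2135]
side13 z 0.17 312 rack-y [-0.2194 -0.2158 -0.2124]
side13 z 0.22 336 rack-y [-0.2196 -0.2149 -0.2107]
```

No contact, and the bottom edge is about 10 mm inside the tines. Continuing down.

Emit:
drive_tool --claw '[58, 58, 58, 58, 58, 58, 58, 58]' --pt "0 0 -0.015" --pt "0 0 -0.03" --pt "0 0 -0.045" --pt "0 0 -0.06" --pt "0 0 -0.075" --pt "0 0 -0.09" --pt "0 0 -0.1" --pt "0 0 -0.106" --yaw '[0, 0, 0, 0, 0, 0, 0, 0]'

```text
time: 19.62
tool_pos: [0.5654, -0.1295, 0.3613]
tcp_rot: [-2.015, -2.409, 0.001]
wrist_force: [-4.2, -1.6, 12.1]
width: 0.74
grip_force: 32.0
```

Emit:
drive_tool --claw '[58, 58, 58, 58]' --pt "0 0 -0.003" --pt "0 0 -0.006" --pt "0 0 -0.008" --pt "0 0 -0.008" --yaw '[0, 0, 0, 0]'

```text
time: 19.95
tool_pos: [0.5654, -0.1301, 0.3613]
tcp_rot: [2.014, 2.409, -0.003]
wrist_force: [-6.9, -0.2, 14.2]
width: 0.738
grip_force: 32.3
```

Contact at about the expected height. I'll check with the cameras.

```bash
cat > chk.py <<'E'
from workcell import bot
from h import *
import sys
tag=sys.argv[1]
a=np.radians(10.1);ax=np.array([np.cos(a),np.sin(a)]);ay=np.array([-ax[1],ax[0]])
for n in("scene","side"):
    c=bot.read_camera(n);np.savez(f"pics/{n}{tag}.npz",**c);P=cloud(c);H=hsv(c)
    m=(H[...,0]<16)&(H[...,1]>80)&(np.abs(P[...,:2]-[.566,-.128]).max(-1)<.06)&(P[...,2]>.03)&(P[...,2]<.25)
    bs=blobs(m,30);q=np.vstack([P[b] for b in bs[:3]])
    print(n,len(q),"z",np.percentile(q[:,2],[.5,99.5]).round(4))
    for z0,z1 in((.1,.13),(.13,.16),(.16,.185),(.185,.205)):
        k=q[(q[:,2]>z0)&(q[:,2]<z1)]
        if len(k)>20: print("  z",z0,len(k),"rack-y",np.median(k[:,:2]@ay).round(4),"rack-x",np.percentile(k[:,:2]@ax,[2,98]).round(4))
s=bot.read_state();print(s["time"],s["tool_pos"],s["wrist_force"],s["width"])
E
python3 chk.py 14
```

```text
scene 1362 z [0.0338 0.2325]
  z 0.1 187 rack-y -0.2311 rack-x [0.5053 0.5661]
  z 0.13 213 rack-y -0.2304 rack-x [0.506  0.5661]
  z 0.16 173 rack-y -0.2298 rack-x [0.5047 0.5661]
  z 0.185 118 rack-y -0.2294 rack-x [0.5028 0.555 ]
side 1115 z [0.0419 0.2114]
  z 0.1 179 rack-y -0.2165 rack-x [0.5025 0.5629]
  z 0.13 181 rack-y -0.216 rack-x [0.5019 0.5646]
  z 0.16 156 rack-y -0.2156 rack-x [0.5042 0.5629]
  z 0.185 127 rack-y -0.2156 rack-x [0.5039 0.5646]
20.05 [ 0.56540902 -0.13004031  0.36132209] [-6.93312271 -0.70924683 15.316735  ] 0.7357457881077689
```

Top is at about 0.210, so the board is on the shoe (floor 0.029 + 0.180), tilted under 1°. I'll ease off and let go.

Emit:
drive_tool --claw '[58, 58, 58, 70, 85.4, 85.4, 85.4, 85.4]' --pt "0 -0.002 0.004" --pt "0 -0.004 0.006" --pt "0 -0.004 0.006" --pt "0 -0.004 0.006" --pt "0 -0.004 0.006" --pt "0 -0.004 0.006" --pt "0 -0.004 0.006" --pt "0 -0.004 0.006" --yaw '[0, 0, 0, 0, 0, 0, 0, 0]'

```text
time: 20.72
tool_pos: [0.5655, -0.1314, 0.3603]
tcp_rot: [-2.015, -2.409, 0.0]
wrist_force: [0.5, 0.6, -0.6]
width: 0.997
grip_force: 0.0
```

Emit:
drive_tool --claw '[85.4, 85.4, 85.4, 85.4, 85.4, 85.4, 85.4, 85.4]' --pt "0 0 0.03" --pt "0 0 0.07" --pt "0 0 0.12" --pt "0 0 0.18" --pt "0 0.05 0.22" --pt "0 0.12 0.22" --pt "0 0.2 0.22" --pt "0 0.28 0.22" --yaw '[0, 0, 0, 0, 0, 0, 0, 0]'

```text
time: 21.38
tool_pos: [0.5655, 0.0095, 0.4716]
tcp_rot: [2.017, 2.407, 0.002]
wrist_force: [-0.1, 0.5, -0.6]
width: 1.003
grip_force: 0.0
```

Emit:
drive_tool --claw '[85.4, 85.4, 85.4, 85.4, 85.4, 85.4, 85.4, 85.4]' --pt "0 0.08 0" --pt "0 0.16 0" --pt "0 0.24 0" --pt "0 0.3 0" --pt "0 0.3 0" --pt "0 0.3 0" --pt "0 0.3 0" --pt "0 0.3 0" --yaw '[0, 0, 0, 0, 0, 0, 0, 0]'

```text
time: 22.05
tool_pos: [0.5657, 0.1576, 0.4705]
tcp_rot: [2.017, 2.409, -0.001]
wrist_force: [0.6, -0.3, -0.4]
width: 0.998
grip_force: 0.0
```

```bash
python3 chk.py 15; python3 - <<'E'
from h import *
a=load("scene15")["color"][200:400,150:350];b=load("side15")["color"][100:300,150:350]
cv2.imwrite("pics/v15.png",np.hstack([cv2.resize(x,(400,400),interpolation=cv2.INTER_CUBIC) for x in(a,b)])[...,::-1])
E
```

```text
scene 1478 z [0.0365 0.2111]
  z 0.1 177 rack-y -0.2348 rack-x [0.5073 0.5669]
  z 0.13 191 rack-y -0.2348 rack-x [0.5067 0.5669]
  z 0.16 179 rack-y -0.2349 rack-x [0.5054 0.5673]
  z 0.185 151 rack-y -0.2349 rack-x [0.5085 0.5668]
side 865 z [0.0359 0.204 ]
  z 0.1 171 rack-y -0.2209 rack-x [0.5052 0.5654]
  z 0.13 136 rack-y -0.2204 rack-x [0.5046 0.5647]
  z 0.16 104 rack-y -0.2203 rack-x [0.504  0.5652]
  z 0.185 43 rack-y -0.2201 rack-x [0.5384 0.565 ]
22.15 [0.56571502 0.15726137 0.47065396] [-0.45017245 -0.19985939  0.6897003 ] 0.9990574575825618
```

View pics/v15.png

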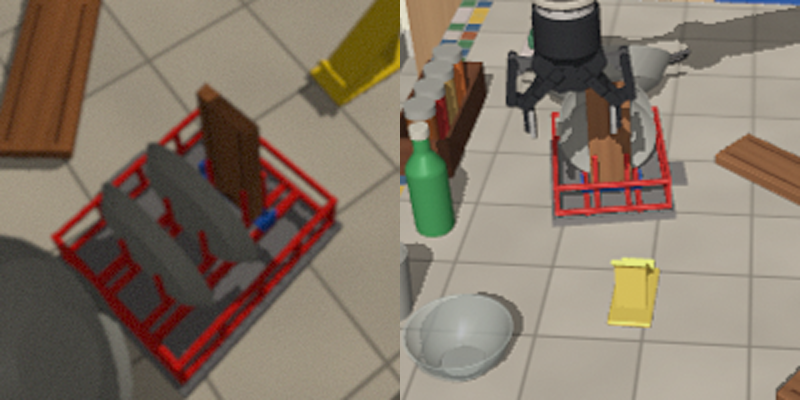

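The board stands upright in the shoe's slot, at (232,155) in the scene half. It is vertical to within about 0.3°, the plates and bowl are in place, and the arm is clear. Handing in.

```bash
python3 -c "
from workcell import bot
print(bot.finish_job())"
```

```text
the job is handed in; nothing more can be done
None
```

I laid the board on the sloping rest and let go, then took it by its upper end and stood it upright on the blue shoe in its rack slot. The plates and bowl were not moved, the arm is clear, and the job was handed in at about 22 s.

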